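Find the empty bay and hold its cover open

ROBOT

A 6-joint arm with a two-finger parallel gripper is mounted at the origin on a cart in front of the work surface, level with it; the furniture and walls round the work are solid. World frame = base frame: x ahead of the robot, y to its left, z up, the work surface at z = 0. Lengths are in m, angles in degrees, forces in N, time in s.
With the tool pointing down it reaches from about 0.35 to 0.875 m from the base axis. Payload 4.2 kg.
Tool frame: the origin (TCP) lies midway between the tips of the shut fingers; the grasp point (between the pads) lies 19 mm behind it; z points along the fingers, y is the line along which they close (so a half turn about z gives the same grasp; the last joint's range is limited). The gripper opens to 87 mm and grips with 3 to 60 N. Pads are 19 mm wide; open, the fingers measure 117 mm over their backs; the gripper's body (75 mm by 190 mm) begins 51 mm behind the grasp point.
Start: joints at [-61.043, 22.042, 0.453, 0, -68.411, -14.817], TCP at [0.153, -0.606, 0.223] pointing down, gripper open.
Joint ranges: [-179.83, 179.83], [-69.29, 118.12], [-61.27, 80.66], [-181.25, 117.63], [-171.15, -9.14], [-177.46, 177.46]. Speed limits (degrees/s): [159.86, 159.86, 180, 180, 180, 180].

INTERFACE

Orientations are given as [roll, pitch, yaw] about the fixed x, y, z axes, in that order (R = Rz(yaw) Ry(pitch) Rx(roll)).
In Python, from workcell import env gives the robot as it stands. The module is installed in compiled form; this text tells all that it offers. Calls block until the motion is done:
- env.goto(position, orientation): joint-space move of the TCP to a pose.
- env.move_straight(position, rotation=None, rate=0.15, force_limit=None): straight line of the TCP; rotation=None keeps the orientation; rate is the mean speed in m/s. With force_limit (N) it stops when the force on the tool has changed by that much, and returns True; else False.
- env.set_joints(angles): joint-space move.
- env.gripper_to(opening, grasp_force=None): opening from 0.0 (shut) to 1.0 (fully open); grasp_force is the grip in N (None keeps the last); returns when the fingers have stopped.
- env.dwell(seconds).
- env.inverse_kinematics(position, orientation): joint angles nearest the present ones, or None.
- env.read_state(): the state.
- env.grab_frame(name): name is "side" or "top"; returns a dict with "image" (400x640x3 uint8, blue, green, red), "fx", "fy", "cx", "cy" (pixels), "position" and "orientation" of the camera in the world. Camera axes: x right, y up, looking along -z (the intrinsics and any distortion apply to the point x, -y, -z); pixel columns grow to the right and rows downward; lengths in m; the calibration is good to about 2 mm. A picture is of the moment at which its call begins. There is no depth.
A pose or a line that the arm cannot do raises env.Unreachable and nothing moves.
- env.close_job(): hands the job in; it is judged then, once.
Trained networks look in a picture, given as the dict that the camera call returned (one of the last four; its "shot" number tells which), for a name from the list of things; names that differ only in an ending like _2 or _b are one class to them, and where a whole thing is asked for, a point or a joint stands for the part that bears it (a point fixed in the world has none). Each returns a list of dicts, best first, with "score" (0 to 1); they miss things now and then, are a little off and sometimes report something else, mostly with a low value. They report only what shows in the picture. A call takes as long as a camera call.
- env.search_frame(picture, thing): "xyz" ([x, y, z] in m, in world coordinates, good to about 4 mm: the middle of the surface that is visible of it).
- env.trace(picture, thing): "mask" (400x640 bool, what is visible of it).
The state is a dict: "clock": time; "joint_positions": joint angles; "qvel": joint speeds; "joint_torque": joint torques, N m; "position": TCP position; "tool_rot": TCP orientation; "force": force on the tool from outside, world axes, zero at the start; "wrist_torque": the same for the moment, N m; "opening": opening from 0.0 (shut) to 1.0 (fully open); "finger_force": force on a finger pad.
Only numpy, scipy, OpenCV 4.12 (cv2) and the standard library are available. Lean on these libraries where they do the work, as an engineer would, in place of code of your own. Each camera call takes 0.05 s, during which the arm holds its last target. There are 200 camera calls.

TASK

The blue stock case has four identical spring-loaded covers; three lie over full bays and are solid, and one, over the empty bay, rocks when it is pressed. Press the covers' striped pads with the fingertips to find the one that rocks, then push that cover down until it is wide open (well past 45 degrees), and finish with the fingers still in the bay holding it open, ready for refilling. Nothing is to be lifted or carried, and the small things on the ledge and round the case must stay where they are.

Things in the scene. Friction and masses are not known exactly. Their poses are not given: they have to be found in the camera images.
- case: blue stock case fixed to the table, 110 mm deep (x), 336 long (y), 85 high; 12 mm high ledge 55 mm deep along its front, lip 18 mm. Origin: centre of its underside without the ledge; x to the back, y left along the row, z up. Four bays in a row, pitch 82 mm, each 94 (x) by 74 (y) mm inside, walls 8 mm, floor 79 mm below the rim, closed by flush aluminium covers that all look alike
- cover_1_pad (a point): centre of the black striped press pad on top of cover 1 (1 is leftmost, +y; 4 rightmost), 85 mm above the table when shut, 24 mm behind the cover's front edge, 42 mm before its pivot line. Axes as the case's when shut; moves with the cover. The cover is a plate 91 (x) by 71 (y) by 5 mm
- cover_1 (a joint): tilt of cover 1, rad: 0 shut, 1.2 fully open. Pivot line along the row: pressed at the pad, the front swings down into the bay, the rear 25 mm rises. A spring shuts it when let go (under 0.5 N at the pad to start, about 4 N at 45 deg). Over a full bay it stops solid within 0.03 rad; over the empty bay it tips. Shut fingertips going straight down 45 mm at the pad open it past 0.9 rad
- cover_2_pad (a point): centre of the black striped press pad on top of cover 2 (1 is leftmost, +y; 4 rightmost), 85 mm above the table when shut, 24 mm behind the cover's front edge, 42 mm before its pivot line. Axes as the case's when shut; moves with the cover. The cover is a plate 91 (x) by 71 (y) by 5 mm
- cover_2 (a joint): tilt of cover 2, rad: 0 shut, 1.2 fully open. Pivot line along the row: pressed at the pad, the front swings down into the bay, the rear 25 mm rises. A spring shuts it when let go (under 0.5 N at the pad to start, about 4 N at 45 deg). Over a full bay it stops solid within 0.03 rad; over the empty bay it tips. Shut fingertips going straight down 45 mm at the pad open it past 0.9 rad
- cover_3_pad (a point): centre of the black striped press pad on top of cover 3 (1 is leftmost, +y; 4 rightmost), 85 mm above the table when shut, 24 mm behind the cover's front edge, 42 mm before its pivot line. Axes as the case's when shut; moves with the cover. The cover is a plate 91 (x) by 71 (y) by 5 mm
- cover_3 (a joint): tilt of cover 3, rad: 0 shut, 1.2 fully open. Pivot line along the row: pressed at the pad, the front swings down into the bay, the rear 25 mm rises. A spring shuts it when let go (under 0.5 N at the pad to start, about 4 N at 45 deg). Over a full bay it stops solid within 0.03 rad; over the empty bay it tips. Shut fingertips going straight down 45 mm at the pad open it past 0.9 rad
- cover_4_pad (a point): centre of the black striped press pad on top of cover 4 (1 is leftmost, +y; 4 rightmost), 85 mm above the table when shut, 24 mm behind the cover's front edge, 42 mm before its pivot line. Axes as the case's when shut; moves with the cover. The cover is a plate 91 (x) by 71 (y) by 5 mm
- cover_4 (a joint): tilt of cover 4, rad: 0 shut, 1.2 fully open. Pivot line along the row: pressed at the pad, the front swings down into the bay, the rear 25 mm rises. A spring shuts it when let go (under 0.5 N at the pad to start, about 4 N at 45 deg). Over a full bay it stops solid within 0.03 rad; over the empty bay it tips. Shut fingertips going straight down 45 mm at the pad open it past 0.9 rad
- bush_2: stepped yellow (brass) bush, 26 mm across, 30 mm tall, standing on the case's front ledge; origin at its underside
- gauge_block_6: steel gauge block 30x22x35 mm standing on the middle of the front ledge; origin at its underside
- bush_5: plain yellow (brass) bush, 22 mm across, 26 mm tall, standing on the front ledge; origin at its underside
- stamp: rubber stamp with red handle, 25x50x67 mm, standing on the table right of the case; origin at its underside
- tape_roll: roll of tan tape, 96 mm across, 25 mm tall, lying at the right edge of the table; origin at its underside
- lens_oil: small brown dropper bottle, 33 mm across, 102 mm tall, left of the case; origin at its underside

How it is judged:
By the outcome, as a careful person would: the job done as asked, in the order asked, and still so for the second after the job is handed in, while the arm keeps its last pose, push and grip.
It also fails if it takes over 48 s, if anything falls off the work surface, if the arm or the gripper's body presses on something with over 40 N, if the wrist force passes 120 N, or if a joint passes its speed limit or range.

## Working session

There is one attempt and no reset: what is moved stays moved. The work goes in short steps, each a Python script; the robot and the scene stay as the last script left them, time stands still between calls to the robot, and variables do not carry over. Pictures are saved under pics/ and viewed, at most 10 in all, crops included, and the job is handed in when it is done.

```bash
mkdir -p pics; python3 - <<'E'
from workcell import env
import cv2,numpy as np
for n in("top","side"):
    p=env.grab_frame(n); cv2.imwrite(f"pics/{n}0.png",p["image"])
    print(n,p["fx"],p["fy"],p["cx"],p["cy"],np.round(p["position"],3),p["orientation"],[k for k in p])
    for t in("cover_1_pad","case","bush_2","gauge_block_6","bush_5","stamp","lens_oil","tape_roll"):
        print(t,[(np.round(r["xyz"],3).tolist(),round(r["score"],2)) for r in env.search_frame(p,t)[:6]])
print(env.read_state())
E
```

```text
top 413.1857917990566 413.1857917990566 323.1647852929059 196.28823099426387 [0.496 0.113 1.184] [  3.02719895   0.19173202 -90.12298435] ['image', 'fx', 'fy', 'cx', 'cy', 'position', 'orientation', 'shot']
cover_1_pad [([0.579, 0.245, 0.082], 0.68)]
case []
bush_2 [([0.496, -0.003, 0.037], 0.6), ([0.578, 0.166, 0.081], 0.57)]
gauge_block_6 []
bush_5 [([0.496, -0.003, 0.037], 0.6), ([0.578, 0.166, 0.081], 0.57)]
stamp [([0.485, -0.246, 0.015], 0.6)]
lens_oil [([0.55, 0.129, 0.083], 0.59)]
tape_roll [([0.643, -0.241, 0.024], 0.61)]
side 509.9051415707913 509.9051415707913 316.86384784568344 192.9504598886362 [0.159 1.264 0.747] [  61.33221102   -1.35469433 -161.82680413] ['image', 'fx', 'fy', 'cx', 'cy', 'position', 'orientation', 'shot']
cover_1_pad [([0.574, 0.256, 0.083], 0.93)]
case [([0.542, 0.2, 0.071], 0.63)]
bush_2 [([0.498, 0.26, 0.028], 0.57), ([0.5, 0.002, 0.027], 0.43)]
gauge_block_6 [([0.647, -0.228, 0.016], 0.59), ([0.497, 0.146, 0.038], 0.57)]
bush_5 [([0.498, 0.26, 0.028], 0.57), ([0.5, 0.002, 0.027], 0.43)]
stamp []
lens_oil [([0.461, 0.433, 0.048], 0.61)]
tape_roll [([0.646, -0.23, 0.012], 0.64)]
{'clock': 0.9, 'joint_positions': array([-6.10415149e+01,  2.20417127e+01,  4.52678759e-01, -1.34991432e-03,
       -6.84120218e+01, -1.48168540e+01]), 'qvel': array([ 0.06366321,  0.06455952, -0.05289672, -0.00605872,  0.05681225,
       -0.02052449]), 'joint_torque': array([ 1.48406735e-05, -3.90451491e+01,  1.87626886e+01,  4.22437415e+00,
        1.55239186e-02, -1.50146434e-05]), 'position': array([ 0.15272403, -0.60602443,  0.22254659]), 'tool_rot': array([ 1.79998658e+02,  9.43486006e-04, -1.65858866e+02]), 'force': array([-0.83471455, -0.47060614, -0.08712138]), 'wrist_torque': array([0.0032306 , 0.04054301, 0.01910808]), 'finger_force': 0.0, 'opening': 0.9988140676785368}
```

View pics/top0.png

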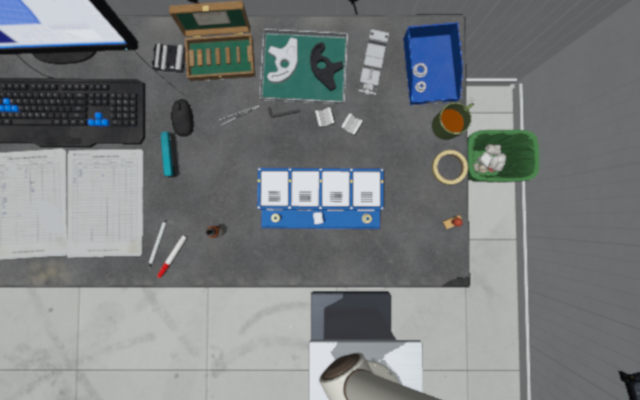

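View pics/side0.png

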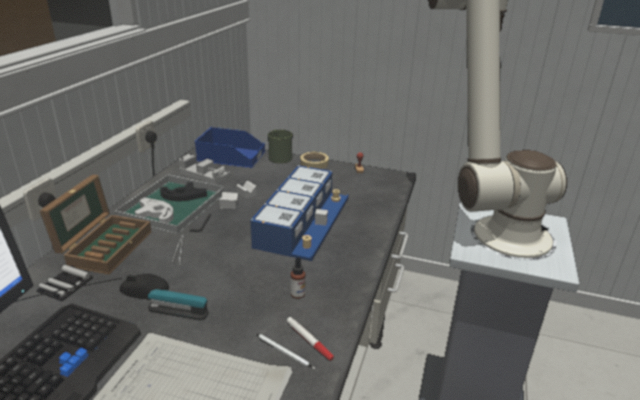

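Top view: case at cols 258–384, rows 168–228, with pads near row 202 at cols 275, 305, 336 and 366. The bushes and the block stand on the ledge at row ~218. The next step is to refine the pads by pixel.

```bash
cat > h.py <<'E'
from workcell import env
import cv2,numpy as np
from scipy.spatial.transform import Rotation as R
def ray(p,u,v,z):
    d=R.from_euler("xyz",p["orientation"],degrees=True).apply([(u-p["cx"])/p["fx"],-(v-p["cy"])/p["fy"],-1])
    c=np.array(p["position"]); return c+d*(z-c[2])/d[2]
def pix(p,X):
    q=R.from_euler("xyz",p["orientation"],degrees=True).inv().apply(np.array(X)-p["position"])
    return p["cx"]+p["fx"]*q[0]/-q[2], p["cy"]-p["fy"]*q[1]/-q[2]
E
python3 - <<'E'
from h import *
p=env.grab_frame("top"); im=p["image"]
c=im[155:240,245:395]
cv2.imwrite("pics/crop.png",cv2.resize(c,None,fx=5,fy=5,interpolation=cv2.INTER_CUBIC))
sat=im.max(2).astype(int)-im.min(2)
w=((sat<40)&(im.min(2)>110)).astype(np.uint8); w[:165]=0;w[210:]=0;w[:,:255]=0;w[:,388:]=0
n,l,s,ce=cv2.connectedComponentsWithStats(w,connectivity=4)
for i in range(1,n):
    if s[i,4]>200:
        x,y,ww,hh=s[i,:4]; print("cover",s[i],np.round(ray(p,x+ww/2-.5,y+hh/2-.5,.085),4))
        g=im[y+hh//2:y+hh-1,x+3:x+ww-3].mean(2); d=np.clip(170-g,0,None)
        v,u=np.mgrid[y+hh//2:y+hh-1,x+3:x+ww-3]; u,v=(u*d).sum()/d.sum(),(v*d).sum()/d.sum()
        print(" pad px",u,v,np.round(ray(p,u,v,.085),4))
for k in range(2):
    q=env.grab_frame(("side","top")[k])
    print([(np.round(r["xyz"],3).tolist(),round(r["score"],2)) for r in env.search_frame(q,"cover_1_pad")])
    for r in env.trace(q,"case")[:1]: print(r["score"],cv2.minAreaRect(np.argwhere(r["mask"])[:,::-1].astype(np.float32)))
E
```

```text
cover [ 257  171  126   36 3913] [0.5747 0.1264 0.085 ]
 pad px 314.6418927508962 196.92183884665252 [0.5522 0.1394 0.085 ]
[([0.572, 0.254, 0.082], 0.74)]
0.83 ((297.25, 212.25001525878906), (72.37240600585938, 105.12863159179688), 30.963756561279297)
[([0.488, -0.243, 0.015], 0.66), ([0.577, 0.246, 0.082], 0.62), ([0.58, 0.006, 0.085], 0.23)]
0.69 ((320.5, 198.0), (62.0, 125.0), 90.0)
```

View pics/crop.png

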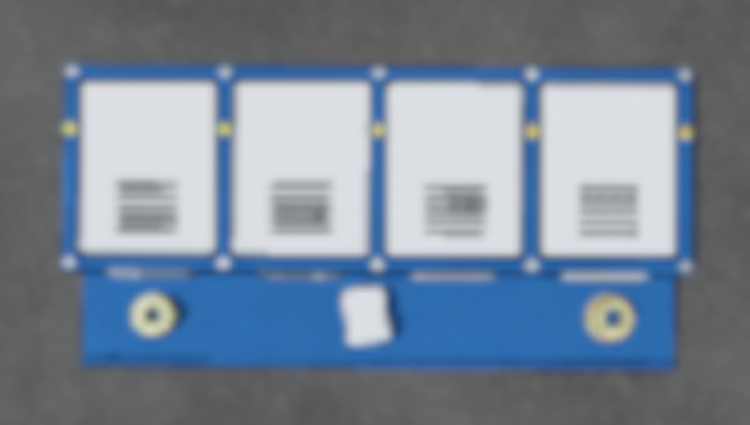

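```bash
cat >> h.py <<'E'
_p=env.grab_frame("top")
PADS=[ray(_p,245+(u+.5)/5-.5,155+(v+.5)/5-.5,.085) for u,v in((147,207),(301,208),(455,209),(608,210))]
CORN=[ray(_p,245+(u+.5)/5-.5,155+(v+.5)/5-.5,.085) for u,v in((68,262),(685,267),(70,71),(685,75))]
E
python3 - <<'E'
from h import *
print(np.round(PADS,4)); print(np.round(CORN,4))
for y in(0,180): print(y,env.inverse_kinematics([*PADS[3][:2],.12],[180,0,y]))
env.gripper_to(0.0)
x,y,_=PADS[3]
js=[(abs(q-env.read_state()["joint_positions"]).max(),a) for a in(0,180) if (q:=env.inverse_kinematics([x,y,.2],[180,0,a])) is not None]
a=min(js)[1]; print(a)
env.goto([x,y,.2],[180,0,a])
env.move_straight([x,y,.105])
f0=env.read_state()["force"]
h=env.move_straight([x,y,.072],rate=.03,force_limit=6)
s=env.read_state(); print(h,s["position"],s["force"]-f0,s["clock"],s["tool_rot"])
E
```

```text
[[0.5549 0.2477 0.085 ]
 [0.5542 0.1656 0.085 ]
 [0.5535 0.0835 0.085 ]
 [0.5528 0.002  0.085 ]]
[[ 0.5257  0.2897  0.085 ]
 [ 0.5223 -0.0387  0.085 ]
 [ 0.6279  0.2893  0.085 ]
 [ 0.6249 -0.0396  0.085 ]]
0 [ 1.70158236e+01  2.06482602e+01 -1.78819052e+01  2.54444375e-14
 -5.14698346e+01  7.29841764e+01]
180 [ 1.70158236e+01  2.06482602e+01 -1.78819052e+01 -2.54444375e-14
 -5.14698346e+01 -1.07015824e+02]
0
False [0.55299006 0.00210014 0.07228655] [ 0.19384359 -0.54280394  3.17138722] 7.4333 [-1.79992414e+02 -3.63452129e-02  5.53644984e-03]
```

```bash
python3 - <<'E'
from h import *
a=env.grab_frame("side")["image"]; 
env.dwell(.3); s=env.read_state(); print(s["position"],s["force"])
cv2.imwrite("pics/s1.png",cv2.resize(a[140:270,230:390],None,fx=4,fy=4,interpolation=cv2.INTER_CUBIC))
E
```

```text
[0.55281128 0.0020637  0.07204313] [1.63539471 0.20345896 2.17230021]
```

View pics/s1.png

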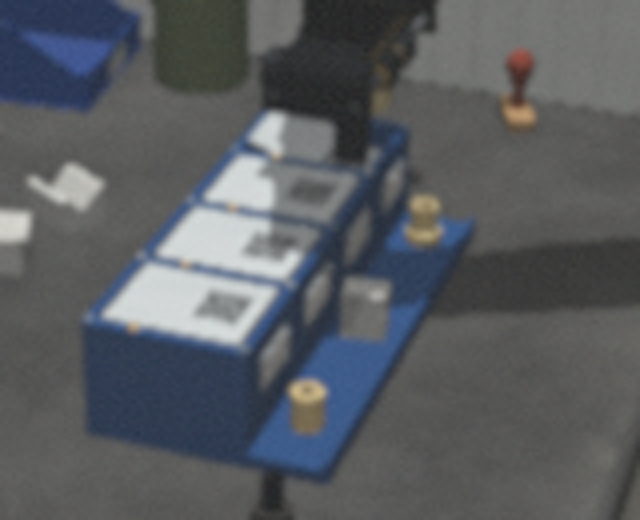

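The side view shows cover 4's front edge sunk under the fingertips (crop ~(350,155)), while the others are flush. The tip is 13 mm below the rim with only ~3 N, so cover 4 rocks. I'll push on down.

```bash
python3 - <<'E'
from h import *
x,y,_=env.read_state()["position"]
h=env.move_straight([.5528,.002,.036],rate=.04,force_limit=20)
env.dwell(.5); s=env.read_state(); print(h,s["position"],s["force"],s["clock"])
a=env.grab_frame("side")["image"]; b=env.grab_frame("top")["image"]
A=cv2.resize(a[140:270,230:390],None,fx=4,fy=4,interpolation=cv2.INTER_CUBIC)
cv2.imwrite("pics/s2.png",A)
E
```

```text
False [0.55220996 0.00185077 0.03570605] [-3.29392978  0.66731591  0.66026204] 9.4333
```

View pics/s2.png

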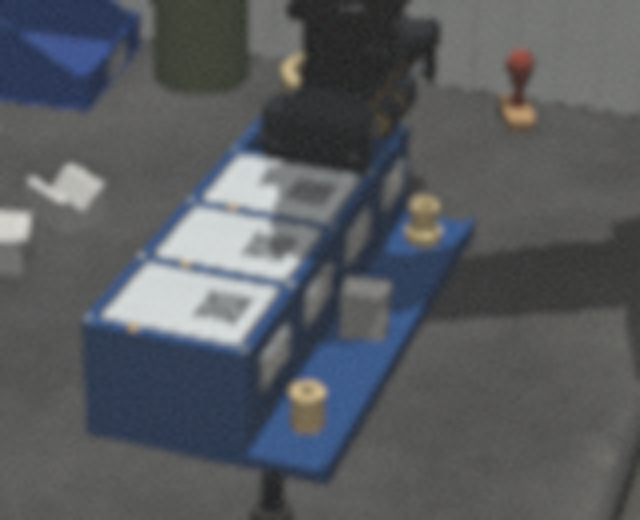

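Fingers are 49 mm down in bay 4, with the cover's spring pushing steadily at ~3 N. The other covers and the ledge items haven't moved (bushes at crop (307,405) and (425,220), block at (365,305)).

```bash
python3 -c "
from workcell import env
print(env.close_job())"
```

```text
the job is handed in; nothing more can be done
None
```

Cover 4 was the one that rocked. I pushed it open to about 55° (estimated from fingertip depth, not measured) and handed the job in with the fingers still holding it open in the bay. I pressed no other covers, and the ledge items stayed where they were.

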